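# Open the storage case and lay the pink specimen box in it

## Robot

A 7-joint arm with a two-finger parallel gripper is mounted at the origin on the work surface. World frame = base frame: x ahead of the robot, y to its left, z up, the work surface at z = 0. Lengths are in m, angles in rad, forces in N, time in s.
With the tool pointing down it reaches from about 0.35 to 0.9 m from the base axis. Payload 8.1 kg.
Tool frame: the origin (TCP) lies between the finger pads; the fingertips stand 8 mm ahead of it and the grasp point (between the pads) lies 11 mm behind it; z points along the fingers, y is the line along which they close (so a half turn about z gives the same grasp; the last joint's range is limited). The gripper opens to 85 mm and grips with 20 to 120 N. Pads are 22 mm wide; open, the fingers measure 114 mm over their backs; the gripper's body (76 mm by 85 mm) begins 54 mm behind the grasp point. The pads swing forward as they close: fully open they stand 13 mm farther back than shut.
Start: joints at [-1.311, 0.434, 0.025, 1.573, -0.012, 1.134, -0.075], TCP at [0.222, 0.584, 0.239] pointing down, gripper open.
Joint ranges: [-2.62, 2.62], [-0.44, 2.09], [-1.27, 1.32], [0.08, 2.57], [-1.32, 4.46], [0.12, 2], [-2.74, 2.74]. Speed limits (rad/s): [2.22, 2.22, 3.01, 3.01, 3.14, 3.14, 3.14].

## Interface

Orientations are given as a rotation vector (axis times angle).
In Python, from station import sense, get_image, sign_off gives the robot as it stands.
- The arm moves only by the shell command python3 -m crank 'ROWS'. ROWS is a JSON object of lists of equal length, an entry for each row: "translation": the shift along the world's x, y, z each as a share of 0.5 m, from -1 to 1, a list of three; "twist": the turn, a rotation vector about the world's x, y, z each as a share of 90 degrees, from -1 to 1, a list of three; "grip": the closure, from 0 (fully open) to 1 (shut). In form: {"translation": [[x, y, z], ...], "twist": [[wx, wy, wz], ...], "grip": [grip, ...]}. A call has 1 to 10 rows; each row is the pose to reach, as a shift and turn from the pose commanded when the call began; what a row does not reach only later rows make up. A row lasts 1/12 s, in which the tool goes at most 41.7 mm and 7.16 degrees, less where a joint would pass 70% of its speed; a pose out of reach is approached as far as the arm can. A call with a number of a shift or a turn outside -1 to 1 is refused whole. A call with a gripper value outside its range is refused whole. The fingers move at their own pace and stop on an object; the grip force is fixed at half the most. Time passes only in rows, so rows that repeat a pose let the fingers close. It gives the time, the measured TCP pose, the force, the opening and the grip force at its end, in the units of the state.
- sense(): the state, without advancing time (a new reading comes with each control period).
- get_image(name): name is "side" or "top"; returns a dict with "img" (480x640x3 uint8, blue, green, red), "fx", "fy", "cx", "cy" (pixels), "rvec" (rotation vector, rad) and "tvec" (3), from world to camera coordinates, as OpenCV has them. Camera axes: x right, y down, z forward; pixel columns grow to the right and rows downward; lengths in m; the calibration is good to about 2 mm. A picture is of the moment at which its call begins. There is no depth.
- sign_off(): hands the job in; it is judged then, once.
The state is a dict: "time": time; "joints": joint angles; "joint_vel": joint speeds; "joint_torque": joint torques, N m; "tool_pos": TCP position; "tcp_rot": TCP orientation; "contact_force": force on the tool from outside, world axes, zero at the start; "wrist_torque": the same for the moment, N m; "gripper_width": finger opening in m; "grip_force": force on a finger pad.
Only numpy, scipy, OpenCV 4.12 (cv2) and the standard library are available. Lean on these libraries where they do the work, as an engineer would, in place of code of your own. Each camera call takes 0.05 s, during which the arm holds its last target. There are 200 camera calls.

## Task

Swing the wooden case's lid up by its brass bar and over past its balance point, so that it stays open on its own. Then put the pink specimen box away: take it out of the white rack where it stands on edge and lay it flat in the bay of the case, window side up, down on the cork floor inside the low rails (held by its edge it cannot be laid in, so you may want to lay it on the bench and take it again flat). Leave the green box and the other things on the bench where they are.

Things in the scene. Friction and masses are not known exactly. Their poses are not given: they have to be found in the camera images.
- case: Fixed light-wood case, 156 (x) x 166 (y) x 50 mm high without lid, walls 8 mm. Origin at the centre of its underside, z up, x from the front (bar) side to the hinge side. Its cork floor is 8 mm above the origin; on it four dark rails, 6 mm thick and 8 mm high, frame the bay, 74 (x) by 136 mm (y), centred in the case.
- bay (a point): Centre of the bay, on the cork floor's top face; axes as the case.
- lid_hinge (a point): Point on the lid's hinge axis, at the middle of the case's +x rim, 50 mm above the bench; fixed to the case, axes as the case. The hinge axis is its y.
- lid_bar (a point): Middle of the lid's brass pull bar: round, 12 mm thick, along the case's y, 78 mm free between its legs, 40 mm in front of the lid's front edge, at mid thickness of the lid. Closed it is 55 mm above the bench, 196 mm from the hinge axis towards the case's -x and 5 mm above it. Being round it turns between the fingers as the lid swings, the tool staying upright.
- lid (a joint): Lid angle, rad: 0 closed, grows as it opens; end stop at 1.95, where it leans back and stays. Lid 156 x 166 x 10 mm, 0.2 to 0.45 kg, no spring, hardly any friction: below about 1.52 (its balance point) it falls shut, beyond it it falls open to the stop.
- rack: Fixed white rack, 160 (x) x 132 (y) mm, base 8 mm thick; two slots along its y, centred at x = -45 and +45 mm, each 32 mm wide between 5 mm walls that rise 20 mm above the base. Origin at the centre of its underside, z up.
- pink_box: Loose closed box, pink frame, 28 (x) x 124 (y) x 62 mm (z), 0.11 to 0.22 kg. Starts upright on a long edge in either rack slot, on the rack's base. Origin: centre of the narrow face it stands on; z up as it stands; x points out of the cream window face with rows of dark specimens, the other big face is cork. Window side up: x up. Pushed near its top on the bench it tips, not slides.
- pink_box_center (a point): Centre of the pink box (31 mm along z from its origin), axes as the box.
- green_box: The other specimen box, same shape but with a green frame, in the other slot. Leave it alone.
- amber_bottle: Amber glass bottle, 56 mm diameter, 115 mm high; origin under its centre. Leave it.
- dish: Glass dish, 90 mm diameter, 18 mm high; origin under its centre. Leave it.
- loupe: Black magnifier, 60 mm diameter, 32 mm high, with a steel tab 45 mm long towards its -x; origin under its lens. Leave it.
- jar: Clear jar, 64 mm diameter, 75 mm high; origin under its centre. Leave it.
- spatula: Spatula 180 mm long, lying on the bench along its x. Leave it.
Things that resemble listed ones, but are neither listed nor needed, are in the scene too. Several things have the shape of the pink_box; the one meant has the colours described above.

How it is judged:
On the way:
1. the lid stands open on its own, untouched, with the pink box not yet in the case (value of joint lid above 1.7 rad and contact force between anything else and lid below 0.1 N and horizontal distance between pink_box_center and bay above 0.08 m), for 0.2 s.
At the end, for the whole second after the job is handed in: The lid stands open on its own beyond 1.7 rad, and the pink box lies still and flat on the cork floor within the rails: window side up (tilt under 0.09 rad), centre within 13 mm of the bay's centre, its long side along the bay's (within 0.2 rad) (value of joint lid above 1.7 rad and contact force between anything else and lid below 0.1 N and horizontal distance between pink_box_center and bay below 0.013 m and z of pink_box_center in the frame of bay between 0.011 and 0.017 m and angle between pink_box's own x axis and vertical below 0.09 rad and angle between the y axis of pink_box and the y axis of bay, either way round below 0.2 rad and linear speed of pink_box below 0.02 m/s); the robot touches nothing.
It fails at once if the green box, bottle, dish, loupe, jar or spatula moved more than 40 mm (distance of any of green_box, amber_bottle, dish, loupe, jar, spatula from where it was at the start of the episode above 0.04 m).
It also fails if it takes over 72 s, if anything falls off the work surface, if the arm or the gripper's body presses on something with over 40 N, if the wrist force passes 120 N, or if a joint passes its speed limit or range.

## Working session

There is one attempt and no reset: what is moved stays moved. The work goes in short steps, Python scripts to look and compute and a shell command to move; the robot and the scene stay as the last step left them, time stands still between calls to the robot, and variables do not carry over. Pictures are saved under pics/ and viewed, at most 10 in all, crops included, and the job is handed in when it is done.

```bash
mkdir -p pics; ls
python3 - <<'E'
from station import sense,get_image
import cv2,numpy as np
s=sense();print(s['time'],s['tool_pos'],s['tcp_rot'],s['gripper_width'])
for n in('top','side'):
    d=get_image(n);cv2.imwrite(f'pics/{n}0.png',d['img']);R=cv2.Rodrigues(np.array(d['rvec'],float))[0]
    print(n,d['fx'],d['cx'],d['cy'],(-R.T@np.array(d['tvec']).ravel()),R[2])
E
```

```text
pics
0.0 [0.22167834 0.58383479 0.23852043] [-5.66839975e-01 -3.08988552e+00  2.49088153e-03] 0.0855043994520074
top 452.41377668361775 330.9123068667432 238.00199917113002 [0.31098562 0.0100354  1.3292131 ] [ 0.17428486  0.00184483 -0.98469355]
side 534.9099885857729 311.54035098883645 231.83269665714266 [ 0.04447419 -0.91481057  1.23557522] [ 0.30672933  0.59176667 -0.74547255]
```

View pics/top0.png

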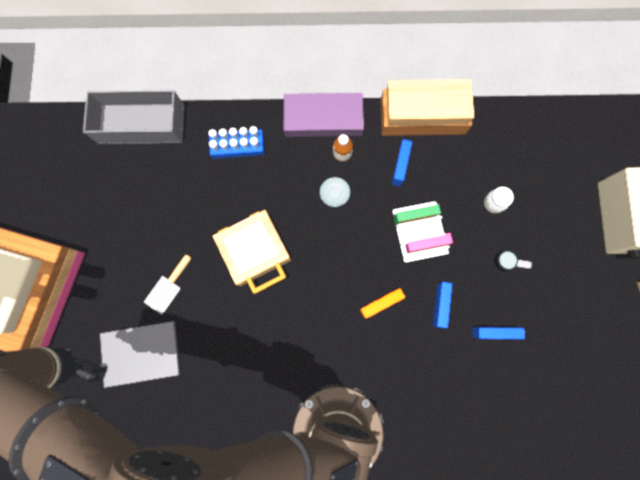

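View pics/side0.png

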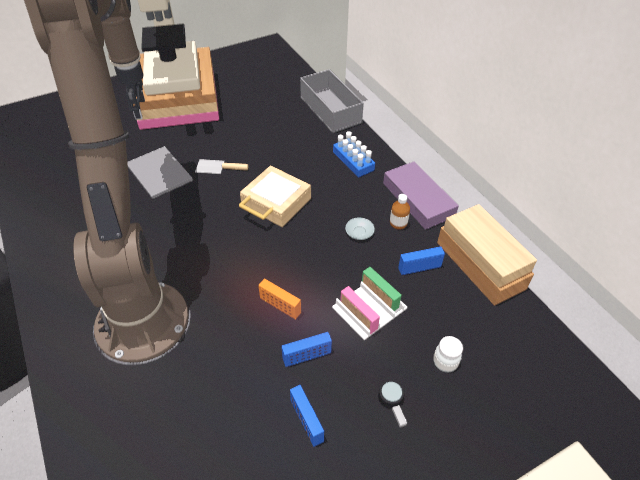

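The top view shows the case at (250,250) with its bar at (268,280), and the rack at (421,232). The pink-framed box is at (430,243) and the green one at (418,213). The blue and orange blocks at (402,162), (444,305), (500,333) and (383,303) have the same shape but the wrong colours. Only the pink one standing in the rack fits. I'll confirm that with a crop and measure.

```bash
cat > h.py <<'E'
import cv2,numpy as np
from station import sense,get_image
def grab(n):
    d=get_image(n);d['R']=cv2.Rodrigues(np.array(d['rvec'],float))[0];d['t']=np.array(d['tvec'],float).ravel();d['C']=-d['R'].T@d['t'];return d
def ray(d,px,z):
    px=np.atleast_2d(np.array(px,float));v=np.c_[(px[:,0]-d['cx'])/d['fx'],(px[:,1]-d['cy'])/d['fy'],np.ones(len(px))]@d['R']
    return (d['C']+v*((z-d['C'][2])/v[:,2])[:,None])
def proj(d,P):
    return cv2.projectPoints(np.atleast_2d(np.array(P,float)),np.array(d['rvec'],float),d['t'],np.array([[d['fx'],0,d['cx']],[0,d['fy'],d['cy']],[0,0,1.]]),None)[0][:,0]
def mask(img,lo,hi,box=None):
    m=cv2.inRange(cv2.cvtColor(img,cv2.COLOR_BGR2HSV),lo,hi)
    if box: k=np.zeros_like(m);x0,y0,x1,y1=box;k[y0:y1,x0:x1]=1;m=m*k
    return m
def big(m):
    return max(cv2.findContours(m,cv2.RETR_EXTERNAL,cv2.CHAIN_APPROX_NONE)[0],key=cv2.contourArea)
def rect(d,c,z):
    P=ray(d,c[:,0,:],z)[:,:2].astype(np.float32)
    r=cv2.minAreaRect(P*1000);b=cv2.boxPoints(r);e=b[1]-b[0],b[2]-b[1];L=max(e,key=np.linalg.norm)
    a=np.degrees(np.arctan2(L[1],L[0]));return np.round(r[0],1),np.round(r[1],1),round(float((a+90)%180-90),1)
E
python3 - <<'E'
from h import *
t=grab('top');s=grab('side')
T=t['img'];S=s['img']
print('pink',rect(t,big(mask(T,(150,80,60),(175,255,255),(380,180,470,280))),.07))
print('pinkside',rect(s,big(mask(S,(150,80,60),(175,255,255),(320,250,420,340))),.07))
print('green',rect(t,big(mask(T,(45,80,40),(85,255,255),(380,180,470,280))),.07))
m=mask(T,(8,20,90),(40,255,255),(205,200,300,300));c=big(m)
m2=cv2.morphologyEx(mask(T,(0,0,110),(180,255,255),(205,200,300,300)),cv2.MORPH_OPEN,np.ones((13,13)))
print('case@.06',rect(t,big(m2),.06))
print('all',rect(t,c,.055))
a=cv2.resize(T[180:300,200:330],None,fx=3,fy=3,interpolation=2);b=cv2.resize(S[250:350,310:430],None,fx=3.6,fy=3.6,interpolation=2)
h=max(a.shape[0],b.shape[0]);q=[cv2.copyMakeBorder(i,0,h-i.shape[0],0,0,0) for i in(a,b)]
cv2.imwrite('pics/crop.png',cv2.resize(np.hstack(q),(800,int(h*800/(a.shape[1]+b.shape[1])))));print(a.shape,b.shape)
E
```

```text
pink (array([ 519.2, -264.3]), array([ 35.6, 134.5]), -80.2)
pinkside (array([ 508.1, -282.2]), array([ 48.7, 148.6]), -82.3)
green (array([ 601.3, -232.7]), array([ 28. , 138.8]), -78.1)
case@.06 (array([510.7, 239.2]), array([181. , 172.8]), 26.4)
all (array([496.7, 233.3]), array([214.3, 174.8]), 26.5)
(360, 390, 3) (360, 432, 3)
```

View pics/crop.png

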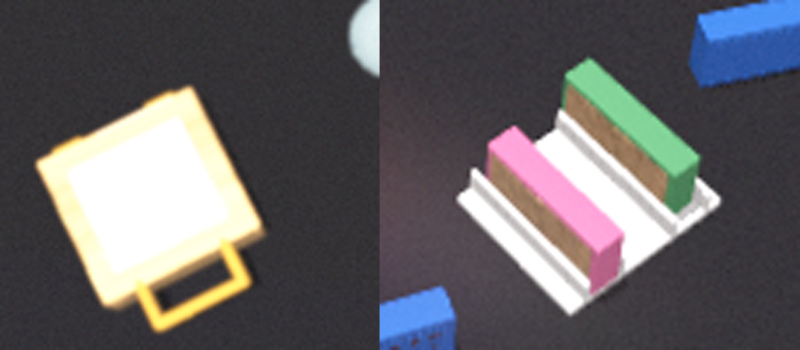

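The crop confirms it. In the side view the pink box at (360,312) shows its brown cork face towards the robot, so its window faces away (+x). The case's bar points towards the robot and to its right. Next I'll refine the case pose from the lid corners and the bar.

Run:
```python
from h import *
t=grab('top');s=grab('side')
L=ray(t,[[213,235.5],[265.1,210.1],[290.8,260.5],[236,284.5]],.06)[:,:2]*1000
print(L.round(1),[np.linalg.norm(L[i]-L[i-1]).round(1) for i in range(4)],'mean',L.mean(0))
for a,b in((3,0),(2,1)):v=L[b]-L[a];print('yaw',np.degrees(np.arctan2(v[1],v[0])))
for a,b in((2,3),(1,0)):v=L[b]-L[a];print('yaw',np.degrees(np.arctan2(-v[0],v[1])))
for d,box in((t,(240,255,300,300)),(s,(225,180,285,235))):
    hsv=cv2.cvtColor(d['img'],cv2.COLOR_BGR2HSV);m=mask(d['img'],(12,150,90),(35,255,255),box)
    c=big(m);r=cv2.minAreaRect(c);print(cv2.contourArea(c),r,cv2.boundingRect(c));print(rect(d,c,.055))
c=np.array([510,243.])
for yaw in(26.5,):
  for c in([510,240],):
    k=np.radians(yaw);u=np.array([np.cos(k),np.sin(k)]);v=np.array([-u[1],u[0]]);c=np.array(c,float)
    P=[[*(c+a*u+b*v),z] for a,b,z in((78,83,60),(78,-83,60),(-78,-83,60),(-78,83,60),(-118,-39,55),(-118,39,55),(-118,0,55))]
    for d in(t,s):print(proj(d,np.array(P)/1000).round(1).tolist())
big3=cv2.resize(s['img'][160:230,230:320],None,fx=8,fy=8,interpolation=2);cv2.imwrite('pics/c2.png',big3)
```

```text
[[547.9 348.9]
 [620.1 200.9]
 [472.8 126.6]
 [407.3 280.1]] [np.float64(156.5), np.float64(164.7), np.float64(165.0), np.float64(166.8)] mean [512.00631578 239.14230309]
yaw 26.108101876618324
yaw 26.764506269003732
yaw 23.099779251620625
yaw 26.019453178623657
47.5 ((266.5956115722656, 279.1211242675781), (15.068161964416504, 37.753196716308594), 62.02052688598633) (247, 264, 39, 29)
(array([421.7, 195.1]), array([ 43., 105.]), -62.5)Traceback (most recent call last):
  File "<stdin>", line 9, in <module>
  File "h.py", line 15, in big
    return max(cv2.findContours(m,cv2.RETR_EXTERNAL,cv2.CHAIN_APPROX_NONE)[0],key=cv2.contourArea)
ValueError: max() iterable argument is empty
```

```bash
python3 -m crank '{"translation": [[0.37,-0.79,0],[0.37,-0.79,0],[0.37,-0.79,0],[0.37,-0.79,0],[0.37,-0.79,0],[0.37,-0.79,0],[0.37,-0.79,0],[0.37,-0.79,0],[0.37,-0.79,0],[0.37,-0.79,0]], "twist": [[0,0,-0.475],[0,0,-0.475],[0,0,-0.475],[0,0,-0.475],[0,0,-0.475],[0,0,-0.475],[0,0,-0.475],[0,0,-0.475],[0,0,-0.475],[0,0,-0.475]], "grip": [0.58,0.58,0.58,0.58,0.58,0.58,0.58,0.58,0.58,0.58]}'
```

```text
time: 1.13
tool_pos: [0.3989, 0.2051, 0.2396]
tcp_rot: [1.654, 2.671, 0.001]
contact_force: [1.7, 0.3, 0.9]
gripper_width: 0.0358
grip_force: 0.0
```

```bash
python3 -m crank '{"translation": [[0.015,-0.03,-0.1],[0.015,-0.03,-0.2],[0.015,-0.03,-0.2],[0.015,-0.03,-0.2]], "twist": [[0,0,0],[0,0,0],[0,0,0],[0,0,0]], "grip": [0.58,0.58,0.58,0.58]}'
```

```text
time: 1.47
tool_pos: [0.4039, 0.19, 0.1361]
tcp_rot: [-1.655, -2.668, 0.01]
contact_force: [-0.4, -0.0, 0.6]
gripper_width: 0.0361
grip_force: 0.0
```

```bash
python3 -m crank '{"translation": [[0.008,-0.004,-0.06],[0.008,-0.004,-0.12],[0.008,-0.004,-0.16],[0.008,-0.004,-0.184],[0.008,-0.004,-0.184],[0.008,-0.004,-0.184]], "twist": [[0,0,0],[0,0,0],[0,0,0],[0,0,0],[0,0,0],[0,0,0]], "grip": [0.58,0.58,0.58,0.58,0.58,0.58]}'
python3 - <<'E'
from h import *
a=grab('top')['img'];b=grab('side')['img']
cv2.imwrite('pics/c3.png',np.hstack([cv2.resize(a[200:320,200:330],(400,369),interpolation=2),cv2.resize(b[150:250,210:320],(400,369),interpolation=2)]))
E
```

```text
time: 1.97
tool_pos: [0.4105, 0.1906, 0.0481]
tcp_rot: [-1.653, -2.671, -0.001]
contact_force: [0.0, 0.3, -0.8]
gripper_width: 0.0359
grip_force: 0.0
```

View pics/c3.png

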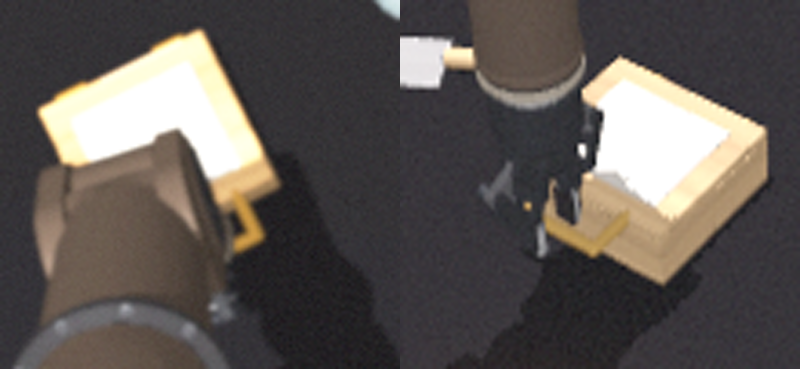

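The side crop shows one finger outside the bar at (545,240) and one inside at (575,200), so the bar is straddled. Closing the gripper.

```bash
python3 -m crank '{"translation": [[-0.006,-0.003,-0.008],[-0.006,-0.003,-0.008],[-0.006,-0.003,-0.008],[-0.006,-0.003,-0.008],[-0.006,-0.003,-0.008],[-0.006,-0.003,-0.008]], "twist": [[0,0,0],[0,0,0],[0,0,0],[0,0,0],[0,0,0],[0,0,0]], "grip": [0.58,1,1,1,1,1]}'
python3 - <<'E'
import numpy as np
u=np.array([.8957,.4446]);th=np.linspace(0,1.88,19)
p=lambda t:np.r_[-196.06*np.cos(t+.0255)*u,196.06*np.sin(t+.0255)]
for t in th[1:]:print(round(t,2),((p(t)-p(0))/500).round(3).tolist())
E
```

```text
time: 2.57
tool_pos: [0.4097, 0.19, 0.0443]
tcp_rot: [1.652, 2.669, 0.008]
contact_force: [6.6, 2.8, -1.5]
gripper_width: 0.0099
grip_force: 58.4
0.1 [0.003, 0.001, 0.041]
0.21 [0.009, 0.005, 0.081]
0.31 [0.02, 0.01, 0.12]
0.42 [0.034, 0.017, 0.158]
0.52 [0.051, 0.025, 0.194]
0.63 [0.072, 0.036, 0.228]
0.73 [0.096, 0.048, 0.259]
0.84 [0.122, 0.061, 0.287]
0.94 [0.151, 0.075, 0.312]
1.04 [0.182, 0.091, 0.334]
1.15 [0.215, 0.107, 0.352]
1.25 [0.25, 0.124, 0.366]
1.36 [0.286, 0.142, 0.375]
1.46 [0.322, 0.16, 0.381]
1.57 [0.359, 0.178, 0.382]
1.67 [0.395, 0.196, 0.379]
1.78 [0.431, 0.214, 0.372]
1.88 [0.466, 0.232, 0.36]
```

```bash
python3 -m crank '{"translation": [[0.003,0.001,0.041],[0.009,0.005,0.081],[0.02,0.01,0.12],[0.034,0.017,0.158],[0.051,0.025,0.194],[0.072,0.036,0.228],[0.096,0.048,0.259],[0.122,0.061,0.287],[0.151,0.075,0.312],[0.182,0.091,0.334]], "twist": [[0,0,0],[0,0,0],[0,0,0],[0,0,0],[0,0,0],[0,0,0],[0,0,0],[0,0,0],[0,0,0],[0,0,0]], "grip": [1,1,1,1,1,1,1,1,1,1]}'
```

```text
time: 3.4
tool_pos: [0.4963, 0.2333, 0.2115]
tcp_rot: [-1.652, -2.668, 0.005]
contact_force: [-6.1, -3.5, 4.5]
gripper_width: 0.0095
grip_force: 58.7
```

```bash
python3 -m crank '{"translation": [[0.033,0.016,0.018],[0.068,0.033,0.032],[0.104,0.051,0.041],[0.14,0.069,0.047],[0.177,0.087,0.048],[0.213,0.105,0.045],[0.249,0.123,0.038],[0.284,0.141,0.026],[0.284,0.141,0.026],[0.284,0.141,0.026]], "twist": [[0,0,0],[0,0,0],[0,0,0],[0,0,0],[0,0,0],[0,0,0],[0,0,0],[0,0,0],[0,0,0],[0,0,0]], "grip": [1,1,1,1,1,1,1,1,1,1]}'
```

```text
time: 4.23
tool_pos: [0.6419, 0.3061, 0.2246]
tcp_rot: [1.652, 2.67, 0.006]
contact_force: [0.9, 2.6, 6.4]
gripper_width: 0.0096
grip_force: 66.1
```

Expected TCP at 1.88 rad was about (0.643, 0.306, 0.224), which matches. Now I'll open the gripper and lift straight up.

```bash
python3 -m crank '{"translation": [[0,0,0],[0,0,0],[0,0,0],[0,0,0],[0,0,0.04],[0,0,0.08],[0,0,0.12],[0,0,0.16],[0,0,0.2],[0,0,0.2]], "twist": [[0,0,0],[0,0,0],[0,0,0],[0,0,0],[0,0,0],[0,0,0],[0,0,0],[0,0,0],[0,0,0],[0,0,0]], "grip": [0.5,0.4,0.4,0.4,0.4,0.4,0.4,0.4,0.4,0.4]}'
```

```text
time: 5.07
tool_pos: [0.6413, 0.3046, 0.328]
tcp_rot: [1.653, 2.668, 0.008]
contact_force: [-0.2, -0.2, 0.8]
gripper_width: 0.0514
grip_force: 0.0
```

```bash
python3 -m crank '{"translation": [[-0.15,-0.8,0],[-0.15,-0.8,0],[-0.15,-0.8,0],[-0.15,-0.8,0],[-0.15,-0.8,0],[-0.15,-0.8,0],[-0.15,-0.8,0],[-0.15,-0.8,0],[-0.15,-0.8,0],[-0.15,-0.8,0]], "twist": [[0,0,-0.18],[0,0,-0.18],[0,0,-0.18],[0,0,-0.18],[0,0,-0.18],[0,0,-0.18],[0,0,-0.18],[0,0,-0.18],[0,0,-0.18],[0,0,-0.18]], "grip": [0.35,0.35,0.35,0.35,0.35,0.35,0.35,0.35,0.35,0.35]}'
python3 - <<'E'
from h import *
t=grab('top');s=grab('side')
cv2.imwrite('pics/top4.png',t['img'])
cv2.imwrite('pics/c4.png',np.hstack([cv2.resize(t['img'][180:300,200:330],(400,369),interpolation=2),cv2.resize(s['img'][100:250,220:382],(400,369),interpolation=2)]))
# case interior / rack measure
m=mask(t['img'],(0,0,120),(180,60,255),(385,190,460,270))
print('rack',rect(t,big(m),.008), 'pink',rect(t,big(mask(t['img'],(150,80,60),(175,255,255),(380,180,470,280))),.07))
E
```

```text
time: 5.9
tool_pos: [0.5633, -0.0994, 0.3233]
tcp_rot: [2.017, 2.408, -0.001]
contact_force: [1.1, -0.5, 0.4]
gripper_width: 0.0554
grip_force: 0.0
rack (array([ 573.9, -282.9]), array([67.4, 85.6]), -79.4) pink (array([ 522.5, -278.8]), array([ 35.5, 105.1]), -81.3)
```

View pics/c4.png

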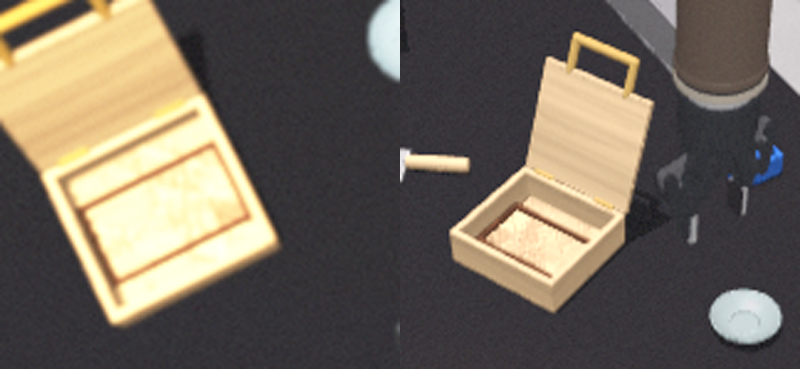

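The lid stands open by itself, leaning back, and the bay's rails are visible in the top crop from about (80,208) to (250,215). Now to the pink box.

```bash
python3 -m crank '{"translation": [[-0.05,-0.17,0],[-0.087,-0.341,0],[-0.087,-0.341,0],[-0.087,-0.341,-0.1],[-0.087,-0.341,-0.2],[-0.087,-0.341,-0.3],[-0.087,-0.341,-0.38],[-0.087,-0.341,-0.38],[-0.087,-0.341,-0.38],[-0.087,-0.341,-0.38]], "twist": [[0,0,0],[0,0,0],[0,0,0],[0,0,0],[0,0,0],[0,0,0],[0,0,0],[0,0,0],[0,0,0],[0,0,0]], "grip": [0.35,0.35,0.35,0.35,0.35,0.35,0.35,0.35,0.35,0.35]}'
python3 - <<'E'
from h import *
t=grab('top')
q=np.array([[80,208],[215,145],[250,215],[115,283]],float);px=q*[130/400,120/369]+[200,180]
L=ray(t,px,.016)[:,:2]*1000;print(L.round(1),L.mean(0).round(1),[np.linalg.norm(L[i]-L[i-1]).round(1) for i in range(4)])
v=L[1]-L[0]+L[2]-L[3];print(np.degrees(np.arctan2(v[0],-v[1])))
E
```

```text
time: 6.83
tool_pos: [0.5204, -0.2652, 0.1322]
tcp_rot: [-2.012, -2.408, 0.002]
contact_force: [-0.4, 0.2, 1.0]
gripper_width: 0.0554
grip_force: 0.0
[[519.2 321.3]
 [578.7 192.8]
 [510.  158.8]
 [446.8 286.2]] [513.7 239.8] [np.float64(80.4), np.float64(141.6), np.float64(76.6), np.float64(142.3)]
25.6229661019241
```

```bash
python3 -m crank '{"translation": [[0,-0.008,-0.06],[0,-0.008,-0.12],[0,-0.008,-0.16],[0,-0.008,-0.186],[0,-0.008,-0.186],[0,-0.008,-0.186],[0,-0.008,-0.186],[0,-0.008,-0.186],[0,-0.008,-0.186],[0,-0.008,-0.186]], "twist": [[0,0,0],[0,0,0],[0,0,0],[0,0,0],[0,0,0],[0,0,0],[0,0,0],[0,0,0],[0,0,0],[0,0,0]], "grip": [0.35,0.35,0.35,0.35,0.35,1,1,1,1,1]}'
```

```text
time: 7.72
tool_pos: [0.523, -0.2707, 0.0425]
tcp_rot: [2.012, 2.409, 0.002]
contact_force: [-0.5, 0.7, 7.9]
gripper_width: 0.0272
grip_force: 60.1
```

```bash
python3 -m crank '{"translation": [[0,0,0.06],[0,0,0.12],[0,0,0.18],[0,0,0.2],[-0.02,0.1,0.2],[-0.03,0.18,0.2],[-0.04,0.26,0.2],[-0.04,0.34,0.2],[-0.04,0.42,0.2],[-0.04,0.5,0.2]], "twist": [[0,0,0],[0,0,0],[0,0,0],[0,0,0],[0,0,0.05],[0,0,0.1],[0,0,0.14],[0,0,0.18],[0,0,0.18],[0,0,0.18]], "grip": [1,1,1,1,1,1,1,1,1,1]}'
```

```text
time: 8.55
tool_pos: [0.5012, -0.0197, 0.1409]
tcp_rot: [1.654, 2.67, 0.002]
contact_force: [1.6, 0.1, -2.5]
gripper_width: 0.0273
grip_force: 59.7
```

```bash
python3 -m crank '{"translation": [[0,0,-0.06],[0,0,-0.12],[0,0,-0.17],[0,0,-0.19],[0,0,-0.2],[0,0,-0.205],[0,0,-0.205]], "twist": [[0,0,0],[0,0,0],[0,0,0],[0,0,0],[0,0,0],[0,0,0],[0,0,0]], "grip": [1,1,1,1,1,1,1]}'
python3 - <<'E'
from h import *
a=grab('top')['img'];b=grab('side')['img']
cv2.imwrite('pics/c5.png',np.hstack([cv2.resize(a[180:320,260:412],(400,369),interpolation=2),cv2.resize(b[170:310,260:412],(400,369),interpolation=2)]))
E
```

```text
time: 9.13
tool_pos: [0.5022, -0.0219, 0.0385]
tcp_rot: [1.655, 2.67, 0.001]
contact_force: [0.8, 0.1, -1.5]
gripper_width: 0.0272
grip_force: 59.7
```

View pics/c5.png

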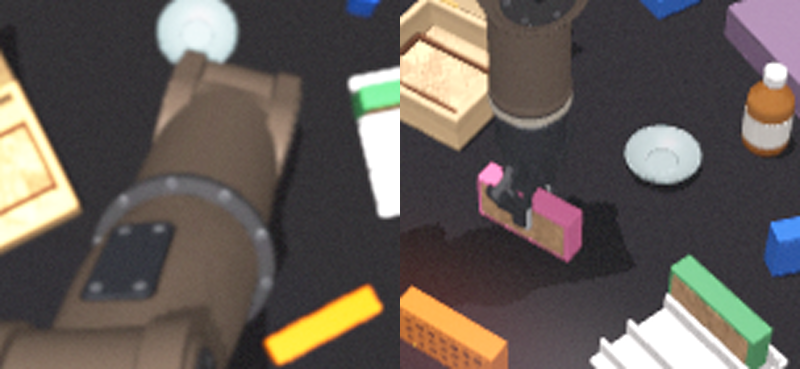

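The side crop shows the pink box upright in the gripper with its cork face towards the camera, just above clear bench, and the dish well clear. Setting it down and releasing.

```bash
python3 -m crank '{"translation": [[0,0,-0.004],[0,0,-0.007],[0,0,-0.009],[0,0,-0.009],[0,0,-0.009],[0,0,-0.009],[0,0,-0.009],[0,0,-0.009]], "twist": [[0,0,0],[0,0,0],[0,0,0],[0,0,0],[0,0,0],[0,0,0],[0,0,0],[0,0,0]], "grip": [1,1,1,1,0.7,0.3,0.3,0.3]}'
```

```text
time: 9.9
tool_pos: [0.5017, -0.0215, 0.0335]
tcp_rot: [1.654, 2.671, 0.0]
contact_force: [-0.5, -0.5, 0.1]
gripper_width: 0.0597
grip_force: 0.0
```

```bash
python3 -m crank '{"translation": [[0,0,0.06],[0,0,0.12],[0,0,0.15],[0.05,0.025,0.15],[0.1,0.05,0.15],[0.1,0.05,0.15],[0.1,0.05,0.1],[0.1,0.05,0.05],[0.1,0.05,0.05],[0.1,0.05,0.05]], "twist": [[0,0,0],[0,0,0],[0,0,0],[0,0,0],[0,0,0],[0,0,0],[0,0,0],[0,0,0],[0,0,0],[0,0,0]], "grip": [0.3,0.3,0.3,0.6,1,1,1,1,1,1]}'
```

```text
time: 10.73
tool_pos: [0.5504, 0.0032, 0.0575]
tcp_rot: [-1.653, -2.669, 0.003]
contact_force: [0.0, -0.1, 0.7]
gripper_width: -0.0002
grip_force: 0.0
```

```bash
python3 -m crank '{"translation": [[-0.02,-0.01,0],[-0.04,-0.02,0],[-0.055,-0.027,0],[-0.065,-0.032,0],[-0.075,-0.037,0],[-0.085,-0.042,0],[-0.095,-0.047,0],[-0.105,-0.052,0],[-0.115,-0.057,0],[-0.125,-0.062,0]], "twist": [[0,0,0],[0,0,0],[0,0,0],[0,0,0],[0,0,0],[0,0,0],[0,0,0],[0,0,0],[0,0,0],[0,0,0]], "grip": [1,1,1,1,1,1,1,1,1,1]}'
```

```text
time: 11.57
tool_pos: [0.4885, -0.0278, 0.0583]
tcp_rot: [-1.654, -2.671, 0.0]
contact_force: [-0.5, -0.8, 0.1]
gripper_width: 0.0
grip_force: 0.0
```

```bash
python3 -m crank '{"translation": [[0,0,0.06],[0,0,0.12],[0,0,0.18],[0.05,0.05,0.24],[0.1,0.1,0.3],[0.15,0.15,0.3],[0.2,0.2,0.3],[0.2,0.25,0.3],[0.2,0.3,0.3],[0.2,0.3,0.3]], "twist": [[0,0,0],[0,0,0],[0,0,0],[0,0,0],[0,0,0],[0,0,0],[0,0,0],[0,0,0],[0,0,0],[0,0,0]], "grip": [1,1,0.5,0.3,0.1,0.1,0.1,0.1,0.1,0.1]}'
python3 - <<'E'
from h import *
t=grab('top');s=grab('side');a=t['img'];b=s['img']
cv2.imwrite('pics/c6.png',np.hstack([cv2.resize(a[180:320,260:412],(400,369),interpolation=2),cv2.resize(b[170:310,260:412],(400,369),interpolation=2)]))
for d,bx in((t,(290,200,380,320)),(s,(260,210,360,300))):print(rect(d,big(mask(d['img'],(145,60,60),(178,255,255),bx)),.028))
E
```

```text
time: 12.4
tool_pos: [0.5885, 0.1291, 0.2074]
tcp_rot: [-1.643, -2.675, -0.002]
contact_force: [-0.5, 0.3, 0.5]
gripper_width: 0.0765
grip_force: 0.0
(array([457.1, -38.6]), array([ 72.4, 133.2]), -64.1)
(array([450., -51.]), array([ 84.9, 138.5]), -63.2)
```

View pics/c6.png

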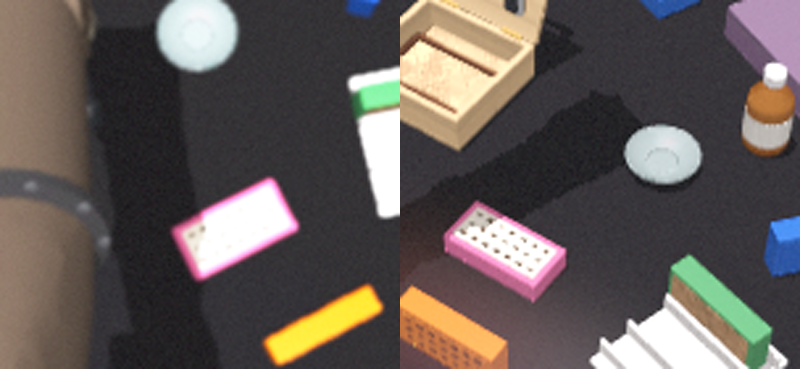

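The box now lies flat with its window up and dark specimens visible, at (505,250) in the crop. Moving over it for the flat grasp.

```bash
python3 -m crank '{"translation": [[-0.06,-0.08,0],[-0.12,-0.16,0],[-0.18,-0.24,0],[-0.26,-0.338,0],[-0.26,-0.338,0],[-0.26,-0.338,-0.06],[-0.26,-0.338,-0.12],[-0.26,-0.338,-0.18],[-0.26,-0.338,-0.24],[-0.26,-0.338,-0.26]], "twist": [[0,0,0],[0,0,0],[0,0,0],[0,0,0],[0,0,0],[0,0,0],[0,0,0],[0,0,0],[0,0,0],[0,0,0]], "grip": [0,0,0,0,0,0,0,0,0,0]}'
```

```text
time: 13.33
tool_pos: [0.4564, -0.0478, 0.0756]
tcp_rot: [-1.655, -2.666, 0.005]
contact_force: [-0.9, 0.5, -0.5]
gripper_width: 0.0852
grip_force: 0.0
```

```bash
python3 -m crank '{"translation": [[0.002,0.01,-0.03],[0.002,0.01,-0.06],[0.002,0.01,-0.09],[0.002,0.01,-0.11],[0.002,0.01,-0.11],[0.002,0.01,-0.11]], "twist": [[0,0,0],[0,0,0],[0,0,0],[0,0,0],[0,0,0],[0,0,0]], "grip": [0,0,0,0,0,0]}'
```

```text
time: 13.83
tool_pos: [0.46, -0.0421, 0.0237]
tcp_rot: [-1.655, -2.67, 0.0]
contact_force: [-0.8, 0.1, -0.3]
gripper_width: 0.0854
grip_force: 0.0
```

```bash
python3 -m crank '{"translation": [[0,0,-0.006],[0,0,-0.012],[0,0,-0.012],[0,0,-0.012]], "twist": [[0,0,0],[0,0,0],[0,0,0],[0,0,0]], "grip": [0,0,0,0]}'
```

```text
time: 14.17
tool_pos: [0.4602, -0.0415, 0.0176]
tcp_rot: [1.654, 2.671, 0.001]
contact_force: [-0.5, -0.8, -0.4]
gripper_width: 0.0851
grip_force: 0.0
```

```bash
python3 -m crank '{"translation": [[0,0,-0.006],[0,0,-0.012],[0,0,-0.012],[0,0,-0.012]], "twist": [[0,0,0],[0,0,0],[0,0,0],[0,0,0]], "grip": [0,0,0,0]}'
```

```text
time: 14.5
tool_pos: [0.4599, -0.0415, 0.0111]
tcp_rot: [-1.654, -2.671, 0.0]
contact_force: [0.5, 0.5, -0.0]
gripper_width: 0.0852
grip_force: 0.0
```

```bash
python3 -m crank '{"translation": [[0,0,-0.005],[0,0,-0.01],[0,0,-0.01],[0,0,-0.01]], "twist": [[0,0,0],[0,0,0],[0,0,0],[0,0,0]], "grip": [0,0,0,0]}'
```

```text
time: 14.83
tool_pos: [0.4599, -0.0416, 0.0061]
tcp_rot: [-1.654, -2.67, 0.0]
contact_force: [0.8, 0.7, -0.5]
gripper_width: 0.0855
grip_force: 0.0
```

```bash
python3 -m crank '{"translation": [[0,0,0.008],[0,0,0.008],[0,0,0.008],[0,0,0.008],[0,0,0.008],[0,0,0.008],[0,0,0.008]], "twist": [[0,0,0],[0,0,0],[0,0,0],[0,0,0],[0,0,0],[0,0,0],[0,0,0]], "grip": [0,0.5,1,1,1,1,1]}'
```

```text
time: 15.42
tool_pos: [0.4603, -0.0415, 0.0109]
tcp_rot: [1.654, 2.671, 0.001]
contact_force: [-1.5, 0.7, 9.9]
gripper_width: 0.0608
grip_force: 63.7
```

```bash
python3 -m crank '{"translation": [[0,0,0.06],[0,0,0.12],[0,0,0.18],[0,0.06,0.24],[0.03,0.14,0.24],[0.06,0.22,0.24],[0.09,0.3,0.24],[0.107,0.38,0.24],[0.107,0.46,0.24],[0.107,0.52,0.24]], "twist": [[0,0,0],[0,0,0],[0,0,0],[0,0,0],[0,0,0],[0,0,0],[0,0,0],[0,0,0],[0,0,0],[0,0,0]], "grip": [1,1,1,1,1,1,1,1,1,1]}'
```

```text
time: 16.25
tool_pos: [0.5132, 0.2226, 0.1301]
tcp_rot: [-1.65, -2.672, -0.001]
contact_force: [0.9, -0.1, -1.5]
gripper_width: 0.0607
grip_force: 67.9
```

```bash
python3 -m crank '{"translation": [[0,0.043,0],[0,0.043,-0.04],[0,0.043,-0.08],[0,0.043,-0.1],[0,0.043,-0.1],[0,0.043,-0.1]], "twist": [[0,0,0],[0,0,0],[0,0,0],[0,0,0],[0,0,0],[0,0,0]], "grip": [1,1,1,1,1,1]}'
python3 - <<'E'
from h import *
s=sense();print(s['tool_pos'],s['tcp_rot'])
t=grab('top');d=grab('side');a=t['img'];b=d['img']
cv2.imwrite('pics/c7.png',np.hstack([cv2.resize(a[200:310,200:319],(400,369),interpolation=2),cv2.resize(b[140:250,210:329],(400,369),interpolation=2)]))
zt=s['tool_pos'][2]-.0109+.028
for e,bx in((t,(190,180,330,310)),(d,(200,130,340,260))):
    try:
        c=big(mask(e['img'],(145,60,60),(178,255,255),bx));print(cv2.contourArea(c),rect(e,c,zt))
    except ValueError:print('none')
# predicted px of box corners
u=np.array([.8957,.4446]);v=np.array([-.4446,.8957]);c=np.array(s['tool_pos'][:2])
print(proj(d,[[*(c+i*.031*u+j*.062*v),zt] for i,j in((1,1),(1,-1),(-1,-1),(-1,1))]).round(1).tolist())
E
```

```text
time: 16.75
tool_pos: [0.5133, 0.2393, 0.0801]
tcp_rot: [-1.655, -2.67, 0.002]
contact_force: [0.7, 0.7, -1.1]
gripper_width: 0.0606
grip_force: 67.9
[0.51328373 0.23925168 0.08013406] [-1.65496509e+00 -2.66980093e+00  2.19669834e-03]
122.0 (array([525.8, 209.4]), array([66.4, 52.5]), 25.0)
187.0 (array([516.1, 209.2]), array([82.7, 99. ]), -63.0)
[[265.0, 166.4], [296.0, 181.6], [283.8, 192.9], [252.6, 177.1]]
```

View pics/c7.png

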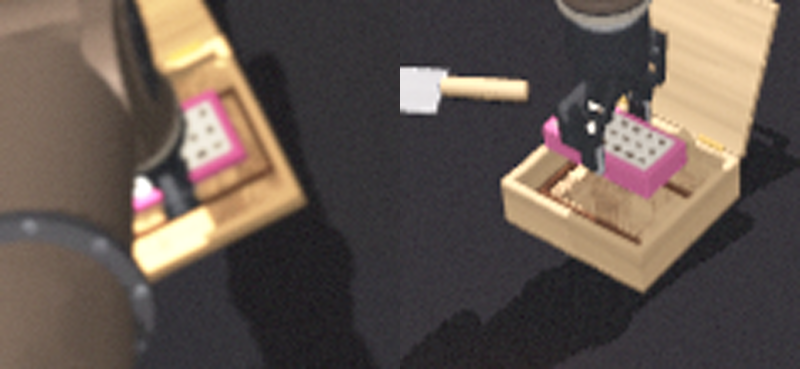

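Run:
```python
from h import *
t=grab('top');d=grab('side');c=np.array([.5133,.2393]);u=np.array([.8957,.4446]);v=np.array([-.4446,.8957])
for e,px in((t,[[266.9,227.4],[272.3,246.8]]),(d,[[295.4,185],[282.9,191.5],[253.1,177.5]])):
    P=ray(e,px,.097)[:,:2]-c;print((P@np.c_[u,v]*1000).round(1).tolist())
```

```text
[[21.3, -65.8], [-34.7, -55.3]]
[[17.7, -69.7], [-27.6, -55.7], [-31.5, 59.7]]
```

The box is level and centred over the bay within about 2 mm. Lowering it.

```bash
python3 -m crank '{"translation": [[0,0.001,-0.03],[0,0.001,-0.06],[0,0.001,-0.08],[0,0.001,-0.095],[0,0.001,-0.105],[0,0.001,-0.105],[0,0.001,-0.105]], "twist": [[0,0,0],[0,0,0],[0,0,0],[0,0,0],[0,0,0],[0,0,0],[0,0,0]], "grip": [1,1,1,1,1,1,1]}'
```

```text
time: 17.53
tool_pos: [0.5138, 0.2404, 0.028]
tcp_rot: [1.654, 2.671, 0.0]
contact_force: [-0.5, -0.9, -1.9]
gripper_width: 0.0608
grip_force: 68.0
```

```bash
python3 -m crank '{"translation": [[0,0,-0.004],[0,0,-0.008],[0,0,-0.011],[0,0,-0.011]], "twist": [[0,0,0],[0,0,0],[0,0,0],[0,0,0]], "grip": [1,1,1,1]}'
```

```text
time: 17.87
tool_pos: [0.5135, 0.2405, 0.0222]
tcp_rot: [-1.654, -2.671, 0.0]
contact_force: [-0.7, -0.3, -2.4]
gripper_width: 0.0614
grip_force: 68.0
```

```bash
python3 -m crank '{"translation": [[0,0,-0.003],[0,0,-0.005],[0,0,-0.005]], "twist": [[0,0,0],[0,0,0],[0,0,0]], "grip": [1,1,1]}'
```

```text
time: 18.12
tool_pos: [0.5135, 0.2404, 0.0197]
tcp_rot: [-1.654, -2.671, 0.0]
contact_force: [0.2, -0.3, -1.5]
gripper_width: 0.0608
grip_force: 68.0
```

```bash
python3 -m crank '{"translation": [[0,0,0],[0,0,0],[0,0,0],[0,0,0.02],[0,0,0.06],[0,0,0.12],[0,0,0.18],[0,0,0.24],[0,0,0.3],[0,0,0.3]], "twist": [[0,0,0],[0,0,0],[0,0,0],[0,0,0],[0,0,0],[0,0,0],[0,0,0],[0,0,0],[0,0,0],[0,0,0]], "grip": [0.15,0.1,0.1,0.1,0.1,0.1,0.1,0.1,0.1,0.1]}'
```

```text
time: 18.95
tool_pos: [0.5166, 0.2413, 0.1763]
tcp_rot: [1.653, 2.667, 0.013]
contact_force: [1.4, 0.7, 0.3]
gripper_width: 0.0766
grip_force: 0.0
```

```bash
python3 -m crank '{"translation": [[-0.05,-0.08,0],[-0.1,-0.16,0],[-0.15,-0.24,0],[-0.15,-0.32,0],[-0.15,-0.4,0],[-0.15,-0.48,0],[-0.15,-0.54,0],[-0.15,-0.54,0],[-0.15,-0.54,0]], "twist": [[0,0,0],[0,0,0],[0,0,0],[0,0,0],[0,0,0],[0,0,0],[0,0,0],[0,0,0],[0,0,0]], "grip": [0.1,0.1,0.1,0.1,0.1,0.1,0.1,0.1,0.1]}'
python3 - <<'E'
from h import *
t=grab('top');d=grab('side');a=t['img'];b=d['img']
cv2.imwrite('pics/c8.png',np.hstack([cv2.resize(a[200:310,200:319],(400,369),interpolation=2),cv2.resize(b[140:250,210:329],(400,369),interpolation=2)]))
for e,bx in((t,(190,180,330,310)),(d,(200,130,340,260))):print(rect(e,big(mask(e['img'],(145,60,60),(178,255,255),bx)),.036))
E
```

```text
time: 19.7
tool_pos: [0.4385, -0.032, 0.1705]
tcp_rot: [1.661, 2.665, 0.001]
contact_force: [-0.5, 2.1, -0.3]
gripper_width: 0.0771
grip_force: 0.0
(array([509.7, 243.7]), array([ 65.9, 129.3]), -63.8)
(array([477.1, 249.4]), array([130.6,  62.5]), 74.6)
```

View pics/c8.png

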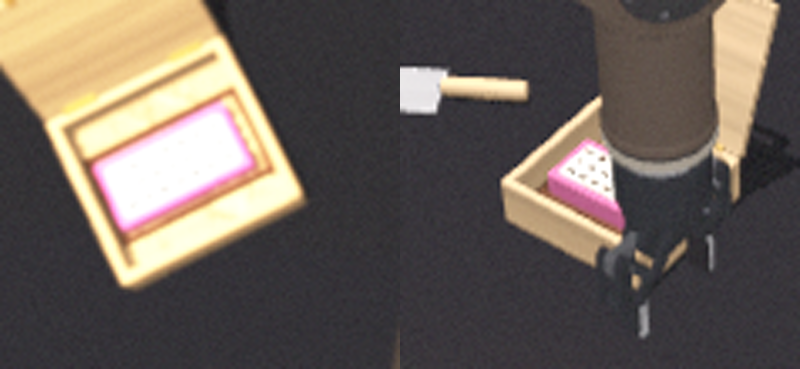

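The top crop shows the box window up in the bay, but it sits near the +y end. I'll move the arm clear and check for resting on a rail.

```bash
python3 -m crank '{"translation": [[-0.06,0,0.06],[-0.12,0,0.12],[-0.16,-0.06,0.18],[-0.16,-0.14,0.2],[-0.16,-0.2,0.2],[-0.16,-0.26,0.2],[-0.16,-0.32,0.2],[-0.16,-0.38,0.2],[-0.16,-0.44,0.2],[-0.16,-0.5,0.2]], "twist": [[0,0,0],[0,0,0],[0,0,0],[0,0,0],[0,0,0],[0,0,0],[0,0,0],[0,0,0],[0,0,0],[0,0,0]], "grip": [0.1,0.1,0.1,0.1,0.1,0.1,0.1,0.1,0.1,0.1]}'
python3 - <<'E'
from h import *
t=grab('top');d=grab('side');a=t['img'];b=d['img']
u=np.array([.8957,.4446]);v=np.array([-.4446,.8957]);c=np.array([.5137,.2398])
for e,bx in((t,(190,180,330,310)),(d,(200,130,340,260))):
    k=big(mask(e['img'],(145,60,60),(178,255,255),bx));print(rect(e,k,.036))
    for z in(.036,.046):print(z,'corners',proj(e,[[*(c+i*.031*u+j*.062*v),z] for i,j in((1,1),(1,-1),(-1,-1),(-1,1))]).round(1).tolist())
    print(cv2.approxPolyDP(cv2.convexHull(k),2,True)[:,0].tolist())
cv2.imwrite('pics/c9.png',np.hstack([cv2.resize(a[210:290,210:297],(400,368),interpolation=2),cv2.resize(b[150:230,230:317],(400,368),interpolation=2)]))
E
```

```text
time: 20.63
tool_pos: [0.3597, -0.2794, 0.2701]
tcp_rot: [1.648, 2.674, 0.001]
contact_force: [0.1, 0.2, 0.6]
gripper_width: 0.0773
grip_force: 0.0
(array([509.4, 244.3]), array([ 65.9, 128. ]), -63.8)
0.036 corners [[228.5, 248.3], [267.1, 229.1], [276.4, 247.8], [237.6, 267.3]]
0.046 corners [[227.8, 247.8], [266.6, 228.4], [276.0, 247.2], [236.9, 266.9]]
[[275, 248], [239, 268], [234, 266], [227, 251], [267, 232]]
(array([479. , 229.3]), array([ 54.9, 141.9]), -83.7)
0.036 corners [[266.4, 180.3], [296.6, 195.5], [284.8, 206.8], [254.4, 191.0]]
0.046 corners [[266.2, 178.1], [296.5, 193.3], [284.7, 204.6], [254.1, 188.8]]
[[281, 211], [256, 198], [254, 191], [263, 183], [283, 205]]
```

View pics/c9.png

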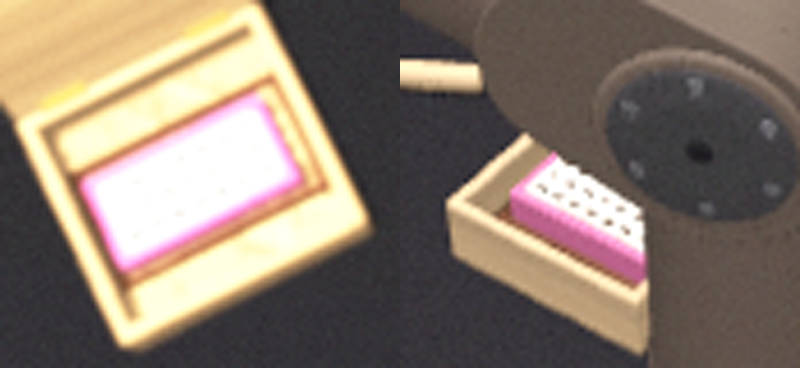

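The box's edge positions in the side view match it lying on the cork: left top corner (254,191), bottom (256,198). I felt no rail contact on the way down. The lid is open and the arm is clear, so I'm handing in.

```bash
python3 -c "
from station import sign_off
print(sign_off())"
```

```text
the job is handed in; nothing more can be done
None
```

I handed the job in at about 21 s: the lid stands open on its own, and the pink box lies flat in the bay, window up and inside the rails, about 5 mm off centre towards +y; no verdict came back.

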